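# Raise the sample workstation window to the green clip

## Task

Put the fingertips under the blue lip of the workstation's clear sliding window and push the window gently up until the lip is level with the green clip on the upright, without running well past it, then take the hand away so that the window stays there. Only push: do not grip the window, and leave the bottle, the tip box and the tube rack where they stand.

Things in the scene. Friction and masses are not known exactly. Their poses are not given: they have to be found in the camera images.
- hood: Fixed clear-walled workstation. Origin on the bench under the window's middle; x points into it (square to the window, away from the robot), y along the window, z up. Uprights 30 x 30 mm, 580 mm tall, at y = +-262 mm, x = 0, a beam across their tops. Clear walls 240 mm high at the sides and back (x = 265 mm), open top. Floor plate 14 mm thick, x = -15 to 275 mm, 560 mm wide.
- sash (a joint): Height of the clear sliding window above its lowest position, in m; grows as it rises vertically, end stop at 0.20. The window (about 0.4 kg) is counterweighted inside the uprights and stays wherever it is left; 2 to 4 N moves it slowly up or down.
- lip (a point): Middle of the front edge of the blue lip along the window's foot, at half its thickness; z = 150 mm + joint sash. Axes as the workstation's. The lip is a level bar 14 mm thick, 480 mm wide, 40 mm deep: its underside is 7 mm below this point and runs 40 mm from here towards the pane (+x). The pane rises 210 mm above, 42 mm behind this point. Below the lip: free space to the floor plate.
- green_clip: Green collar clipped round one of the two uprights (left or right): 46 x 46 mm, 14 mm high, with a small block on the front. It marks the wanted height. Origin at its centre, at half its height. Fixed.
- orange_clip: Orange collar of the same form on the other upright, higher up: another user's mark, of no concern here. Origin at its centre. Fixed.
- bottle: Loose white bottle with a green cap, 64 mm diameter, 150 mm tall, standing on the bench in front of one end of the lip. Origin at the centre of its underside. To be left alone.
- tip_box: Loose box of orange pipette tips, 75 x 105 mm, 55 mm tall, standing on the bench in front of the other end of the lip. Origin at the centre of its underside. To be left alone.
- tube_rack: Loose black tube rack, 90 x 200 mm, 54 mm tall, standing on the floor plate inside the workstation behind the window. Origin at the centre of its underside. To be left alone.

How it is judged (in metres and radians):
On the way:
1. the fingers, at the lip and not up on the pane, have pushed the window up by more than 30 mm and are still pushing (contact force between the fingers and hood above 0.5 N and distance of lip from where it was at the start of the episode above 0.03 m and z of the grasp point in the frame of lip below 0.045 m and x of the grasp point in the frame of lip below 0.04 m), for 0.1 s.
At the end, for the whole second after the job is handed in: The lip's mid-height is within 7 mm of the green clip's mid-height, the window is at rest, and the bottle, tip box and tube rack stand within 20 mm of where they were (z of lip in the frame of green_clip between -0.007 and 0.007 m and velocity of joint sash between -0.005 and 0.005 m/s and distance of each of bottle, tip_box, tube_rack from where it was at the start of the episode below 0.02 m and angle between bottle's own z axis and vertical below 0.1 rad); the robot touches nothing.
It fails at once if the window is run more than 20 mm past the green clip (z of lip in the frame of green_clip above 0.02 m).
It fails at once if the workstation or its window is gripped or pushed with more than 20 N (contact force between the fingers and hood above 20 N).
It fails at once if the bottle, tip box or tube rack is moved more than 20 mm, lifted or knocked over (distance of any of bottle, tip_box, tube_rack from where it was at the start of the episode above 0.02 m or angle between bottle's own z axis and vertical above 0.2 rad).
It also fails if it takes over 40 s, if anything falls off the work surface, if the arm or the gripper's body presses on something with over 40 N, if the wrist force passes 120 N, or if a joint passes its speed limit or range.

## Robot

A 6-joint arm with a two-finger parallel gripper is mounted at the origin on the work surface. World frame = base frame: x ahead of the robot, y to its left, z up, the work surface at z = 0. Lengths are in mm, angles in rad, forces in N, time in s.
With the tool pointing down it reaches from about 350 to 975 mm from the base axis. Payload 7.1 kg.
Tool frame: the origin (TCP) lies between the finger pads; the fingertips stand 19 mm ahead of it and the grasp point (between the pads) is the TCP; z points along the fingers, y is the line along which they close (so a half turn about z gives the same grasp; the last joint's range is limited). The gripper opens to 88 mm and grips with 3 to 60 N. Pads are 20 mm wide; open, the fingers measure 115 mm over their backs; the gripper's body (75 mm by 178 mm) begins 61 mm behind the grasp point.
Start: joints at [-1.347, 0.423, 1.63, -0, 1.089, -0.019], TCP at [150.283, -606.647, 241.675] pointing down, gripper open.
Joint ranges: [-3, 3], [-0.9, 2.11], [0.09, 2.58], [-1.31, 4.45], [0.11, 2.69], [-2.54, 2.54]. Speed limits (rad/s): [2.39, 2.39, 3.01, 3.14, 3.14, 3.14].

## Interface

Orientations are given as a rotation vector (axis times angle).
In Python, from workcell import ctrl gives the robot as it stands.
- The arm moves only by the tool arm_command, never from a script. Its argument "series" is a list of rows, each an object with "linear": the shift along the tool's x, y, z in m, a list of three; "turn": the turn about the tool's z in rad. A call has 1 to 10 rows; each row shifts and turns the commanded pose from where the row before left it, along the tool's axes as they then stand; what a row does not reach is not made up. A row lasts 1/10 s, in which the tool goes at most 50 mm and 8.59 degrees, less where a joint would pass 70% of its speed; a pose out of reach is approached as far as the arm can. A call with a gripper value outside its range is refused whole. "jaw" is the opening, from -1 (shut) to 1 (fully open), set as the call begins (left out, the last holds). The fingers move at their own pace and stop on an object; the grip force is fixed at half the most. Time passes only in rows, so rows that do not move let the fingers close. It gives the time, the measured TCP pose, the force, the opening and the grip force at its end, in the units of the state.
- ctrl.get_obs(): the state, without advancing time (a new reading comes with each control period).
- ctrl.get_image(name): name is "scene" or "top"; returns a dict with "frame" (400x640x3 uint8, blue, green, red), "fx", "fy", "cx", "cy" (pixels), "rvec" (rotation vector, rad) and "tvec" (3), from world to camera coordinates, as OpenCV has them. Camera axes: x right, y down, z forward; pixel columns grow to the right and rows downward; lengths in mm; the calibration is good to about 2 mm. A picture is of the moment at which its call begins. There is no depth.
- ctrl.close_job(): hands the job in; it is judged then, once.
The state is a dict: "t": time; "qpos": joint angles; "qvel": joint speeds; "joint_torque": joint torques, N m; "ee_pos": TCP position; "orientation": TCP orientation; "ft_force": force on the tool from outside, world axes, zero at the start; "moment": the same for the moment, N m; "width": finger opening in mm; "grasp_force": force on a finger pad.
Only numpy, scipy, OpenCV 4.12 (cv2) and the standard library are available. Lean on these libraries where they do the work, as an engineer would, in place of code of your own. Each camera call takes 0.05 s, during which the arm holds its last target. There are 200 camera calls.

## Working session

There is one attempt and no reset: what is moved stays moved. The work goes in short steps, Python scripts to look and compute and a tool call to move; the robot and the scene stay as the last step left them, time stands still between calls to the robot, and variables do not carry over. Pictures are saved under pics/ and viewed, at most 10 in all, crops included, and the job is handed in when it is done.

Besides the shell and the picture viewer there is one more tool, called after ">>>" by a JSON object that holds its "fn" and its "kwargs", one argument or row to a line. arm_command: Moves the arm, as the interface text tells. Its arguments: {"type":"object","properties":{"series":{"type":"array"},"jaw":{"type":"number"}},"required":["series"]}

```bash
mkdir -p pics; python3 - <<'E'
from workcell import ctrl
import cv2
for n in("scene","top"):
    im=ctrl.get_image(n); cv2.imwrite(f"pics/{n}0.png",im["frame"]); print({k:v for k,v in im.items() if k!="frame"})
print(ctrl.get_obs())
E
```

```text
{'fx': 484.1775587731789, 'fy': 484.1775587731789, 'cx': 321.35056467021064, 'cy': 200.04704648565902, 'rvec': array([ 2.62546851, -1.03339351,  0.18607445]), 'tvec': array([-412.22416946,  482.33998326, 1387.71506756])}
{'fx': 381.06402195103493, 'fy': 381.06402195103493, 'cx': 316.8942735122282, 'cy': 194.65641847624244, 'rvec': array([ 2.14063985, -2.20385285,  0.07825534]), 'tvec': array([ 64.80092353, 613.91669501, 955.55632826])}
{'t': 0.1, 'qpos': array([-1.34698731e+00,  4.23766365e-01,  1.63058848e+00,  1.97480038e-05,
        1.08860553e+00, -1.90185975e-02]), 'qvel': array([-1.59454019e-03, -1.81619164e-03, -1.62709716e-03,  3.75291469e-04,
       -6.66014095e-05,  5.56886504e-04]), 'joint_torque': array([ 7.84998192e-04, -5.45618641e+01, -2.74325395e+01,  6.45507197e-02,
        1.87962293e-02, -7.24988240e-06]), 'ee_pos': array([ 150.19505528, -606.20346016,  240.98806021]), 'orientation': array([-3.11711490e+00, -3.80316990e-01,  1.92190944e-04]), 'ft_force': array([ 0.41204832, -0.78619197,  0.18798576]), 'moment': array([ 0.04567255, -0.03163478, -0.06194907]), 'grasp_force': 0.0, 'width': 87.786823764283}
```

View pics/scene0.png

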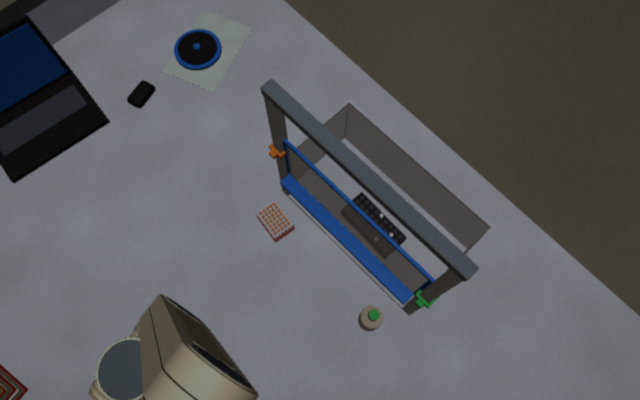

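View pics/top0.png

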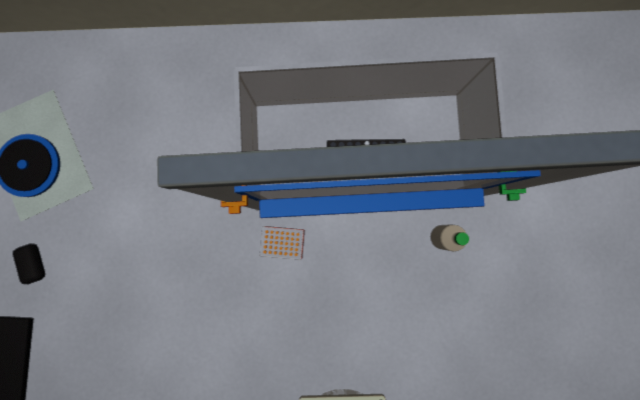

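The scene view shows the blue lip from about (283,180) to (410,300). The green clip is at (424,299) on the right upright, by the bottle at (372,317), and the orange clip is at (277,152). In the top view the lip runs from (260,208) to (484,198), with the green clip at (513,192).

```bash
python3 - <<'E'
import cv2,numpy as np
a=cv2.imread("pics/scene0.png")[130:320,250:450]; b=cv2.imread("pics/top0.png")[160:260,215:535]
cv2.imwrite("pics/c1.png",cv2.resize(a,(630,598),interpolation=cv2.INTER_CUBIC))
cv2.imwrite("pics/c2.png",cv2.resize(b,(800,250),interpolation=cv2.INTER_CUBIC))
for n in("scene","top"):
    f=cv2.imread(f"pics/{n}0.png"); h=cv2.cvtColor(f,cv2.COLOR_BGR2HSV)
    for c,lo,hi in(("blue",(100,150,60),(125,255,255)),("green",(50,130,50),(80,255,255)),("orange",(5,170,100),(20,255,255))):
        m=cv2.inRange(h,lo,hi); k,_,s,ce=cv2.connectedComponentsWithStats(m)
        for i in range(1,k):
            if s[i,4]>25: 
                print(n,c,s[i],ce[i].round(1))
                cn=cv2.findContours((_==i).astype(np.uint8),0,2)[0][0]
                print("   ",cv2.approxPolyDP(cn,1.5,True).reshape(-1,2).tolist())
E
```

```text
scene blue [174  30  47  39 430] [198.2  52. ]
    [[187, 32], [178, 39], [174, 48], [178, 61], [189, 68], [205, 67], [215, 61], [220, 52], [217, 38], [205, 30]]
scene blue [193  43   7   6  36] [196.1  45.6]
    [[195, 43], [193, 47], [198, 48], [199, 44]]
scene blue [283 138 151 145 814] [359.9 211.3]
    [[283, 140], [422, 273], [433, 281], [358, 206], [285, 138]]
scene blue [ 281  174  132  130 2361] [346.6 238.8]
    [[288, 174], [281, 181], [282, 185], [403, 303], [412, 293]]
scene green [415 289  20  18 135] [421.4 299.5]
    [[419, 289], [415, 293], [418, 298], [415, 302], [419, 306], [423, 304], [428, 306], [434, 300], [427, 303], [419, 295], [421, 291]]
scene green [369 310  10  10  78] [373.2 314.6]
    [[372, 310], [369, 313], [369, 317], [375, 319], [378, 314], [375, 310]]
scene orange [270 144  15  13  90] [275.3 151.4]
    [[270, 145], [272, 149], [271, 155], [278, 154], [281, 156], [284, 153], [283, 151], [280, 153], [272, 144]]
top blue [  0 135  58  62 859] [ 34.1 166.2]
    [[20, 135], [8, 141], [1, 148], [0, 156], [2, 151], [15, 140], [24, 138], [36, 140], [50, 15
[... 323 characters left out ...]
800] [389.1 180.8]
    [[539, 170], [235, 186], [234, 188], [236, 192], [345, 185], [538, 176]]
top blue [ 259  188  225   30 4002] [371.5 202.5]
    [[482, 188], [269, 199], [259, 200], [261, 217], [476, 206], [483, 205]]
top green [501 184  25  16 193] [511.9 192.1]
    [[501, 185], [501, 193], [508, 194], [509, 199], [518, 199], [518, 193], [525, 191], [524, 188], [506, 190], [505, 184]]
top green [456 233  13  12 125] [461.6 238.4]
    [[457, 234], [456, 241], [458, 243], [464, 244], [467, 242], [466, 234]]
top orange [222 195  25  18 221] [235.2 204.6]
    [[246, 196], [243, 195], [242, 200], [237, 202], [222, 201], [222, 206], [227, 205], [229, 212], [239, 212], [239, 206], [246, 204]]
```

View pics/c1.png

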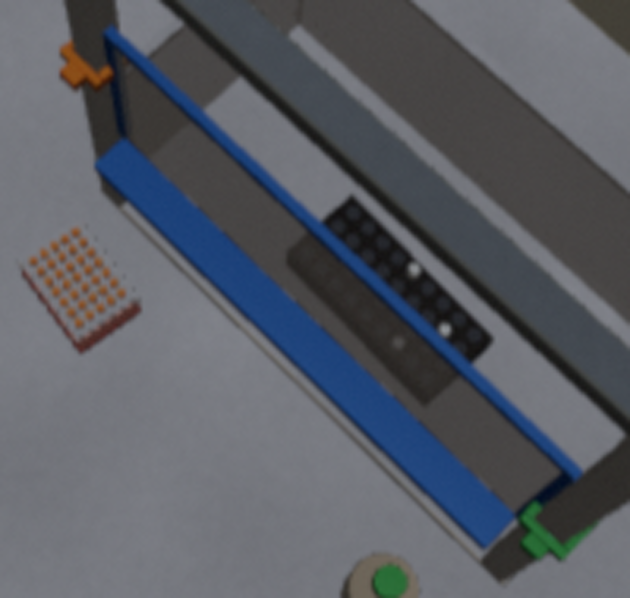

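View pics/c2.png

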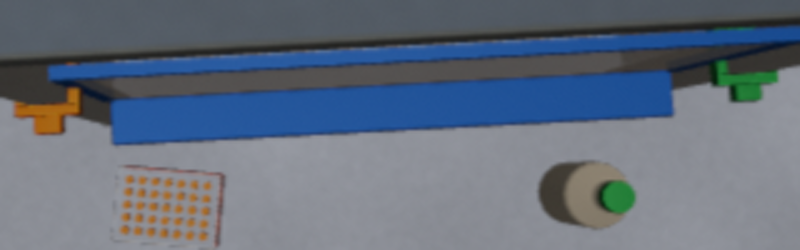

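```bash
cat > h.py <<'E'
import cv2,numpy as np
C={"scene":((484.178,321.35,200.047),np.array([2.62546851,-1.03339351,.18607445]),np.array([-412.22416946,482.33998326,1387.71506756])),
"top":((381.064,316.894,194.656),np.array([2.14063985,-2.20385285,.07825534]),np.array([64.80092353,613.91669501,955.55632826]))}
def ray(n,p):
    (f,cx,cy),r,t=C[n]; R=cv2.Rodrigues(r)[0]
    d=R.T@np.array([(p[0]-cx)/f,(p[1]-cy)/f,1]); return -R.T@t,d/np.linalg.norm(d)
def tri(ps,pt):
    A=np.zeros((3,3));b=np.zeros(3);rs=[ray("scene",ps),ray("top",pt)]
    for o,d in rs: P=np.eye(3)-np.outer(d,d);A+=P;b+=P@o
    x=np.linalg.solve(A,b);return x.round(1),[round(float(np.linalg.norm(np.cross(d,x-o))),1) for o,d in rs]
def onz(n,p,z): o,d=ray(n,p);return (o+d*(z-o[2])/d[2]).round(1)
def proj(n,X):
    (f,cx,cy),r,t=C[n];c=cv2.Rodrigues(r)[0]@np.asarray(X,float)+t;return (f*c[:2]/c[2]+[cx,cy]).round(1)
E
python3 - <<'E'
from h import *
print("cams",ray("scene",(0,0))[0],ray("top",(0,0))[0])
for n,a,b in(("lipFL",(281,181.5),(260.5,217.3)),("lipFR",(403.5,303.5),(484,206)),("lipBR",(412.5,293.5),(483,188)),
 ("lipBL",(288.5,174),(259,200)),("sashTopL",(284,138),(235,186)),("sashTopR",(434,281),(540,170)),
 ("gblkL",(415,302),(508.5,199.5)),("gblkR",(419,306.5),(518.5,199.5)),("gcol",(434,300.5),(525,191)),("gcolL",(419,289),(501,184.5)),("ocen",(275.3,151.4),(235.2,204.6)),("gcen",(421.4,299.5),(511.9,192.1))):
    print(n,*tri(a,b))
print("bottle cap",onz("scene",(373.2,314.6),150),onz("top",(461.6,238.4),150))
for p in((261,227),(304,229),(302,259),(261,255)): print("tip",onz("top",p,55))
E
```

```text
cams [ 288.81126498 -281.01228012 1471.71800482] [ 532.74266154   36.08685649 1004.52165728]
lipFL [557.9 166.4 186.9] [1.7, 1.7]
lipFR [ 566.9 -310.9  186.5] [0.2, 0.2]
lipBR [ 603.9 -309.6  189. ] [1.7, 1.7]
lipBL [594.9 173.6 169.3] [0.7, 0.7]
sashTopL [602.3 178.7 382. ] [1.9, 1.9]
sashTopR [ 612.1 -319.2  386.7] [2.4, 2.4]
gblkL [ 574.3 -326.2  263. ] [0.8, 0.8]
gblkR [ 572.4 -340.3  272. ] [1.8, 1.8]
gcol [ 596.3 -350.9  286.8] [8.2, 8.2]
gcolL [ 603.3 -310.9  269.2] [0.8, 0.8]
ocen [576.6 191.9 320.4] [0.7, 0.7]
gcen [ 588.9 -332.4  266.3] [0.1, 0.1]
bottle cap [ 494.  -276.7  150. ] [ 498.2 -272.5  150. ]
tip [536.5 187.9  55. ]
tip [528.5  81.   55. ]
tip [455.   87.9  55. ]
tip [467.5 189.   55. ]
```

The lip front is at x≈562 to 567, centred on y≈-72, with mid-height about 178. The clip is at about 262, so the window has to rise about 85 mm. Next I'll move the arm between the bottle and the tip box, and square the hand to the window.

>>> {"fn": "arm_command", "kwargs": {
  "series": [
    {"linear": [0,0,-0.05],"turn": 0.112},
    {"linear": [0,0,-0.05],"turn": 0.112},
    {"linear": [0.02,-0.042,-0.018],"turn": 0},
    {"linear": [0.02,-0.042,-0.018],"turn": 0},
    {"linear": [0.02,-0.042,-0.018],"turn": 0},
    {"linear": [0.02,-0.042,-0.018],"turn": 0},
    {"linear": [0.02,-0.042,-0.018],"turn": 0},
    {"linear": [0.02,-0.042,-0.018],"turn": 0},
    {"linear": [0.02,-0.042,-0.018],"turn": 0},
    {"linear": [0.02,-0.042,-0.018],"turn": 0}
  ],
  "jaw": -1
}}

```text
t: 1.1
ee_pos: [304.0, -265.8, 486.2]
orientation: [-3.141, -0.029, -0.0]
ft_force: [1.9, -0.5, 0.2]
width: 11.4
grasp_force: 0.0
```

>>> {"fn": "arm_command", "kwargs": {
  "series": [
    {"linear": [0.016,-0.032,-0.033],"turn": 0},
    {"linear": [0.016,-0.032,-0.033],"turn": 0},
    {"linear": [0.016,-0.032,-0.033],"turn": 0},
    {"linear": [0.016,-0.032,-0.033],"turn": 0},
    {"linear": [0.016,-0.032,-0.033],"turn": 0},
    {"linear": [0.016,-0.032,-0.033],"turn": 0},
    {"linear": [0.0,0,-0.05],"turn": 0},
    {"linear": [0.0,0,-0.05],"turn": 0},
    {"linear": [0.0,0,-0.05],"turn": 0},
    {"linear": [0.0,0,-0.05],"turn": 0}
  ]
}}

```text
t: 2.1
ee_pos: [395.6, -73.6, 885.5]
orientation: [3.141, 0.03, 0.0]
ft_force: [0.7, 0.0, 0.8]
width: 0.5
grasp_force: 0.0
```

```bash
python3 -c "
from workcell import ctrl
o=ctrl.get_obs();print(o['t'],o['qpos'].round(3),o['ee_pos'],o['orientation'])"
```

```text
2.1 [-0.213  0.025  0.728  0.     2.388  1.338] [395.55925479 -73.55363061 885.49481597] [3.14141552e+00 3.02498975e-02 3.03610724e-04]
```

>>> {"fn": "arm_command", "kwargs": {
  "series": [
    {"linear": [0.0,0,-0.05],"turn": 0},
    {"linear": [0.0,0,-0.05],"turn": 0},
    {"linear": [0.0,0,-0.05],"turn": 0},
    {"linear": [0.0,0,-0.05],"turn": 0},
    {"linear": [0.0,0,-0.05],"turn": 0}
  ]
}}

```text
t: 2.6
ee_pos: [393.1, -73.2, 1004.8]
orientation: [3.108, 0.029, 0.188]
ft_force: [-0.5, 0.3, 0.6]
width: 0.2
grasp_force: 0.0
```

```bash
python3 -c "
from workcell import ctrl
o=ctrl.get_obs();print(o['t'],o['qpos'].round(3),o['ee_pos'],o['orientation'])"
```

```text
2.6 [-0.214  0.24   0.088  0.     2.689  1.338] [ 393.13469493  -73.20285713 1004.84266293] [3.10843787 0.02944957 0.18789575]
```

The arm limits do tilt the tool outward, by 0.12 rad so far. I'll identify the arm's planar geometry to see how much tilt is usable under the lip.

```bash
cat > k.py <<'E'
import numpy as np
from scipy.optimize import least_squares
D=[(.4238,1.6306,1.0886,624.5,241.0),(.025,.728,2.388,402.3,885.5),(.24,.088,2.689,399.9,1004.8)]
def fk(p,q2,q3,q5):
    h,l1,l2,e,L=p;s=q2+q3;t=s+q5
    return np.array([l1*np.sin(q2)+l2*np.sin(s)+e*np.cos(s)+L*np.sin(t),h+l1*np.cos(q2)+l2*np.cos(s)-e*np.sin(s)+L*np.cos(t)])
s=least_squares(lambda p:np.concatenate([fk(p,*d[:3])-d[3:] for d in D]),[350,400,400,0,250])
p=s.x
E
python3 - <<'E'
from k import *
print(p.round(1),s.fun.round(1))
lo=[-.9,.09,.11];hi=[2.11,2.58,2.69]
for th in(.6,.8,1.,1.1,1.2,1.26):
  for r,z in((540,150),(560,140),(565,230),(480,140)):
    g=least_squares(lambda q:np.append((fk(p,*q)-[r,z])/100,10*(sum(q)-np.pi+th)),[-.3,2.3,.5],bounds=(lo,hi))
    print(th,r,z,g.x.round(2),round(g.cost,4))
E
```

```text
[314.1 563.7 484.7  77.5 293. ] [ 0.   0.  -0.  -0.1 -0.   0.1]
0.6 540 150 [0.26 2.2  0.11] 0.1115
0.6 560 140 [0.3  2.16 0.11] 0.1289
0.6 565 230 [0.19 2.15 0.19] 0.0
0.6 480 140 [0.15 2.31 0.11] 0.2224
0.8 540 150 [0.08 2.22 0.11] 1.0494
0.8 560 140 [0.14 2.17 0.11] 1.1497
0.8 565 230 [0.08 2.19 0.11] 0.2705
0.8 480 140 [-0.06  2.36  0.11] 1.1899
1.0 540 150 [-0.16  2.3   0.11] 2.8563
1.0 560 140 [-0.08  2.23  0.11] 3.1231
1.0 565 230 [-0.1   2.22  0.11] 1.475
1.0 480 140 [-0.38  2.49  0.11] 2.7259
1.1 540 150 [-0.33  2.38  0.11] 3.9961
1.1 560 140 [-0.24  2.31  0.11] 4.3927
1.1 565 230 [-0.22  2.25  0.11] 2.4106
1.1 480 140 [-0.57  2.58  0.11] 3.542
1.2 540 150 [-0.58  2.52  0.11] 5.156
1.2 560 140 [-0.48  2.44  0.11] 5.7323
1.2 565 230 [-0.36  2.31  0.11] 3.526
1.2 480 140 [-0.65  2.58  0.11] 4.434
1.26 540 150 [-0.7   2.58  0.11] 5.7787
1.26 560 140 [-0.7   2.58  0.11] 6.4535
1.26 565 230 [-0.47  2.37  0.11] 4.2532
1.26 480 140 [-0.7   2.58  0.11] 5.0335
```

>>> {"fn": "arm_command", "kwargs": {
  "series": [
    {"linear": [-0.033,-0.015,-0.034],"turn": 0},
    {"linear": [-0.033,-0.015,-0.034],"turn": 0},
    {"linear": [-0.033,-0.015,-0.034],"turn": 0},
    {"linear": [-0.033,-0.015,-0.034],"turn": 0},
    {"linear": [-0.033,-0.015,-0.034],"turn": 0}
  ]
}}

```text
t: 3.1
ee_pos: [251.7, -2.0, 1071.3]
orientation: [3.038, 0.027, 0.493]
ft_force: [0.3, 0.8, 0.4]
width: 0.6
grasp_force: 0.0
```

```bash
cat > o.py <<'E'
from workcell import ctrl
from scipy.spatial.transform import Rotation as R
o=ctrl.get_obs();M=R.from_rotvec(o['orientation']).as_matrix();print(o['t'],o['qpos'].round(3),o['ee_pos'].round(1),o['ft_force'].round(1));print(M.round(3))
E
python3 o.py
```

```text
3.1 [ 0.023  0.039  0.086 -0.155  2.69   1.425] [ 251.7   -2.  1071.3] [0.3 0.8 0.4]
[[ 0.949  0.007  0.317]
 [ 0.028 -0.998 -0.06 ]
 [ 0.316  0.066 -0.947]]
```

>>> {"fn": "arm_command", "kwargs": {
  "series": [
    {"linear": [-0.027,0,-0.04],"turn": 0},
    {"linear": [-0.027,0,-0.04],"turn": 0},
    {"linear": [-0.027,0,-0.04],"turn": 0},
    {"linear": [-0.027,0,-0.04],"turn": 0}
  ]
}}

```text
t: 3.5
ee_pos: [153.8, 4.8, 1095.3]
orientation: [2.984, 0.022, 0.658]
ft_force: [0.5, -0.2, 0.2]
width: 0.7
grasp_force: 0.0
```

```bash
python3 o.py
```

```text
3.5 [ 0.445 -0.075  0.086 -0.622  2.69   1.381] [ 153.8    4.8 1095.3] [ 0.5 -0.2  0.2]
[[ 0.907 -0.004  0.421]
 [ 0.033 -0.996 -0.081]
 [ 0.419  0.087 -0.904]]
```

>>> {"fn": "arm_command", "kwargs": {
  "series": [
    {"linear": [0,0.002,0.047],"turn": 0},
    {"linear": [0,0.002,0.047],"turn": 0},
    {"linear": [0,0.002,0.047],"turn": 0},
    {"linear": [0,0.002,0.047],"turn": 0},
    {"linear": [0,0.002,0.047],"turn": 0},
    {"linear": [0,0.002,0.047],"turn": 0},
    {"linear": [0,0.002,0.047],"turn": 0},
    {"linear": [0,0.002,0.047],"turn": 0},
    {"linear": [0,0.002,0.047],"turn": 0},
    {"linear": [0,0.002,0.047],"turn": 0}
  ]
}}

```text
t: 4.5
ee_pos: [344.5, -57.7, 705.6]
orientation: [2.958, 0.035, 0.652]
ft_force: [0.9, -0.3, 0.9]
width: 0.3
grasp_force: 0.0
```

```bash
python3 o.py
```

```text
4.5 [-0.175 -0.449  1.556 -0.03   1.588  1.365] [344.5 -57.7 705.6] [ 0.9 -0.3  0.9]
[[ 0.907 -0.001  0.42 ]
 [ 0.047 -0.993 -0.105]
 [ 0.418  0.115 -0.901]]
```

>>> {"fn": "arm_command", "kwargs": {
  "series": [
    {"linear": [-0.009,-0.004,0.045],"turn": 0},
    {"linear": [-0.009,-0.004,0.045],"turn": 0},
    {"linear": [-0.009,-0.004,0.045],"turn": 0},
    {"linear": [-0.009,-0.004,0.045],"turn": 0},
    {"linear": [-0.009,-0.004,0.045],"turn": 0},
    {"linear": [-0.009,-0.004,0.045],"turn": 0},
    {"linear": [-0.009,-0.004,0.045],"turn": 0},
    {"linear": [-0.009,-0.004,0.045],"turn": 0},
    {"linear": [-0.009,-0.004,0.045],"turn": 0},
    {"linear": [-0.009,-0.004,0.045],"turn": 0}
  ]
}}

```text
t: 5.5
ee_pos: [452.1, -69.1, 258.3]
orientation: [2.957, 0.036, 0.653]
ft_force: [0.9, 0.2, 0.6]
width: 0.4
grasp_force: 0.0
```

```bash
python3 o.py
```

```text
5.5 [-0.153 -0.013  2.234 -0.087  0.475  1.462] [452.1 -69.1 258.3] [0.9 0.2 0.6]
[[ 0.907 -0.001  0.421]
 [ 0.047 -0.993 -0.105]
 [ 0.418  0.115 -0.901]]
```

>>> {"fn": "arm_command", "kwargs": {
  "series": [
    {"linear": [0.0065,-0.0025,0.036],"turn": 0},
    {"linear": [0.0065,-0.0025,0.036],"turn": 0},
    {"linear": [0.0065,-0.0025,0.036],"turn": 0},
    {"linear": [0,0,0],"turn": 0}
  ]
}}

```text
t: 5.9
ee_pos: [514.8, -72.0, 164.8]
orientation: [2.961, 0.037, 0.64]
ft_force: [-1.0, -0.8, 0.9]
width: 0.4
grasp_force: 0.0
```

```bash
python3 o.py; python3 - <<'E'
from workcell import ctrl
import cv2
cv2.imwrite("pics/p1.png",cv2.resize(ctrl.get_image("top")["frame"][100:300,200:540],(800,470)))
E
```

```text
5.9 [-0.136  0.276  2.189 -0.195  0.244  1.59 ] [514.8 -72.  164.8] [-1.  -0.8  0.9]
[[ 0.911  0.     0.413]
 [ 0.047 -0.993 -0.104]
 [ 0.41   0.114 -0.905]]
```

View pics/p1.png

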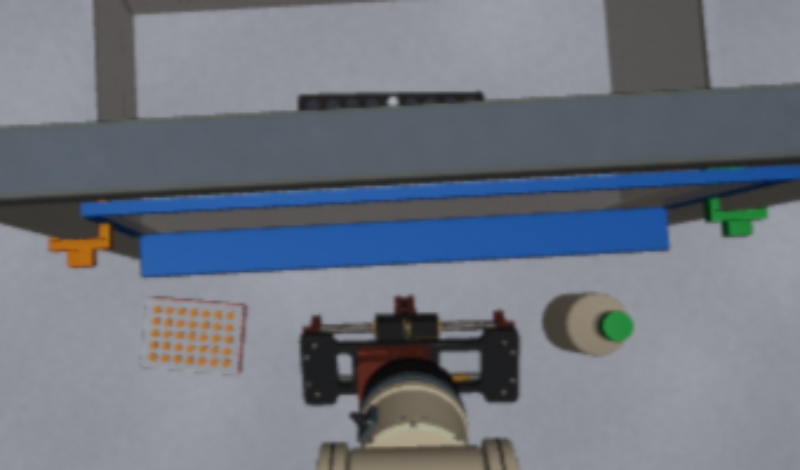

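The view shows the closed fingers at (403,303), centred in front of the lip. The bottle at (590,322) and the tip box at (195,335) are clear on either side. I'll creep forward now.

>>> {"fn": "arm_command", "kwargs": {
  "series": [
    {"linear": [0.012,0,0.005],"turn": 0},
    {"linear": [0.012,0,0.005],"turn": 0},
    {"linear": [0.002,0,0.001],"turn": 0},
    {"linear": [0,0,0],"turn": 0}
  ]
}}

```text
t: 6.35
ee_pos: [543.3, -71.9, 168.0]
orientation: [2.96, 0.036, 0.645]
ft_force: [-0.4, 0.6, -0.6]
width: 0.6
grasp_force: 0.0
```

>>> {"fn": "arm_command", "kwargs": {
  "series": [
    {"linear": [0.002,0,0.001],"turn": 0},
    {"linear": [0.002,0,0.001],"turn": 0},
    {"linear": [0,0,0],"turn": 0}
  ]
}}

```text
t: 6.65
ee_pos: [546.7, -71.9, 166.2]
orientation: [2.961, 0.036, 0.641]
ft_force: [-0.5, -0.2, -0.1]
width: 0.2
grasp_force: 0.0
```

>>> {"fn": "arm_command", "kwargs": {
  "series": [
    {"linear": [0.002,0,0.001],"turn": 0},
    {"linear": [0.002,0,0.001],"turn": 0},
    {"linear": [0,0,0],"turn": 0}
  ]
}}

```text
t: 6.95
ee_pos: [551.5, -71.9, 166.0]
orientation: [2.961, 0.036, 0.641]
ft_force: [0.5, -0.3, 0.6]
width: 0.8
grasp_force: 0.0
```

>>> {"fn": "arm_command", "kwargs": {
  "series": [
    {"linear": [0.002,0,0.001],"turn": 0},
    {"linear": [0,0,0],"turn": 0}
  ]
}}

```text
t: 7.15
ee_pos: [553.6, -71.9, 165.9]
orientation: [2.961, 0.036, 0.641]
ft_force: [0.3, 0.4, 0.1]
width: 0.3
grasp_force: 0.0
```

>>> {"fn": "arm_command", "kwargs": {
  "series": [
    {"linear": [0.002,0,0.001],"turn": 0},
    {"linear": [0,0,0],"turn": 0}
  ]
}}

```text
t: 7.35
ee_pos: [555.3, -71.9, 165.6]
orientation: [2.962, 0.036, 0.64]
ft_force: [-1.6, 0.3, -0.1]
width: 0.5
grasp_force: 0.5
```

>>> {"fn": "arm_command", "kwargs": {
  "series": [
    {"linear": [0.001,0,0.0005],"turn": 0},
    {"linear": [0,0,0],"turn": 0}
  ]
}}

```text
t: 7.55
ee_pos: [555.6, -71.9, 165.2]
orientation: [2.962, 0.036, 0.638]
ft_force: [-5.0, 0.2, 1.4]
width: 0.5
grasp_force: 1.9
```

>>> {"fn": "arm_command", "kwargs": {
  "series": [
    {"linear": [0.0004,0.0001,-0.0009],"turn": 0},
    {"linear": [0.0004,0.0001,-0.0009],"turn": 0}
  ]
}}

```text
t: 7.75
ee_pos: [555.6, -71.9, 167.0]
orientation: [2.962, 0.036, 0.637]
ft_force: [-3.9, -0.3, -3.4]
width: -0.2
grasp_force: 2.6
```

>>> {"fn": "arm_command", "kwargs": {
  "series": [
    {"linear": [0.0004,0.0001,-0.0009],"turn": 0},
    {"linear": [0.0004,0.0001,-0.0009],"turn": 0}
  ]
}}

```text
t: 7.95
ee_pos: [555.7, -71.8, 169.1]
orientation: [2.962, 0.036, 0.638]
ft_force: [-5.4, -0.9, -4.5]
width: 0.8
grasp_force: 3.2
```

>>> {"fn": "arm_command", "kwargs": {
  "series": [
    {"linear": [0.0004,0.0001,-0.0009],"turn": 0},
    {"linear": [0.0004,0.0001,-0.0009],"turn": 0}
  ]
}}

```text
t: 8.15
ee_pos: [555.7, -71.8, 171.2]
orientation: [2.962, 0.036, 0.638]
ft_force: [-5.3, -0.6, -4.0]
width: 0.5
grasp_force: 3.2
```

>>> {"fn": "arm_command", "kwargs": {
  "series": [
    {"linear": [0.0008,0.0002,-0.0018],"turn": 0},
    {"linear": [0.0008,0.0002,-0.0018],"turn": 0},
    {"linear": [0.0008,0.0002,-0.0018],"turn": 0},
    {"linear": [0.0008,0.0002,-0.0018],"turn": 0},
    {"linear": [0.0008,0.0002,-0.0018],"turn": 0},
    {"linear": [0.0008,0.0002,-0.0018],"turn": 0}
  ]
}}

```text
t: 8.75
ee_pos: [555.7, -71.8, 183.1]
orientation: [2.962, 0.036, 0.638]
ft_force: [-5.1, -2.0, -4.2]
width: 0.2
grasp_force: 3.1
```

>>> {"fn": "arm_command", "kwargs": {
  "series": [
    {"linear": [0.0008,0.0002,-0.0018],"turn": 0},
    {"linear": [0.0008,0.0002,-0.0018],"turn": 0},
    {"linear": [0.0008,0.0002,-0.0018],"turn": 0},
    {"linear": [0.0008,0.0002,-0.0018],"turn": 0},
    {"linear": [0.0008,0.0002,-0.0018],"turn": 0},
    {"linear": [0.0008,0.0002,-0.0018],"turn": 0},
    {"linear": [0.0008,0.0002,-0.0018],"turn": 0},
    {"linear": [0.0008,0.0002,-0.0018],"turn": 0},
    {"linear": [0.0008,0.0002,-0.0018],"turn": 0},
    {"linear": [0.0008,0.0002,-0.0018],"turn": 0}
  ]
}}

```text
t: 9.75
ee_pos: [555.6, -71.7, 203.0]
orientation: [2.962, 0.036, 0.639]
ft_force: [-4.3, -4.2, -4.2]
width: 0.2
grasp_force: 2.9
```

```bash
cat > m.py <<'E'
from workcell import ctrl
from h import *
import sys
P={}
for n in("scene","top"):
    f=ctrl.get_image(n)["frame"]; cv2.imwrite(f"pics/{sys.argv[1]}_{n}.png",f); h=cv2.cvtColor(f,cv2.COLOR_BGR2HSV)
    for c,lo,hi in(("blue",(100,150,60),(125,255,255)),("green",(50,130,50),(80,255,255))):
        k,L,s,ce=cv2.connectedComponentsWithStats(cv2.inRange(h,lo,hi))
        for i in range(1,k):
            if s[i,4]>60 and s[i,0]>225:
                cn=cv2.findContours((L==i).astype(np.uint8),0,2)[0][0]
                print(n,c,s[i,4],ce[i].round(1),cv2.approxPolyDP(cn,1.5,True).reshape(-1,2).tolist())
E
python3 m.py a; python3 o.py
```

```text
scene blue 876 [362.  206.9] [[282, 133], [435, 279], [437, 278], [364, 205], [353, 197], [284, 131]]
scene blue 2407 [348.1 235.5] [[288, 168], [280, 176], [281, 180], [310, 208], [316, 210], [318, 215], [327, 224], [330, 224], [353, 250], [358, 250], [360, 252], [358, 255], [407, 301], [415, 291]]
scene green 133 [421.4 299.6] [[419, 289], [415, 294], [418, 298], [415, 302], [419, 306], [423, 304], [428, 306], [434, 300], [427, 303], [419, 295], [421, 291]]
scene green 76 [373.1 314.5] [[372, 310], [369, 313], [369, 317], [374, 319], [378, 314], [375, 310]]
top blue 1407 [392.6 178.9] [[554, 169], [229, 186], [229, 189], [554, 172]]
top blue 4429 [373.8 201.3] [[490, 186], [257, 198], [256, 208], [258, 216], [483, 205], [491, 204]]
top green 195 [511.8 192.1] [[501, 185], [501, 193], [508, 194], [509, 199], [518, 199], [518, 193], [525, 191], [524, 188], [506, 190], [505, 184]]
top green 126 [461.5 238.4] [[457, 234], [455, 239], [458, 243], [464, 244], [467, 242], [468, 238], [464, 233]]
9.85 [-0.122  0.253  2.081 -0.146  0.375  1.548] [555.7 -71.7 203.2] [-6.3 -2.1 -1.1]
[[ 0.911 -0.     0.412]
 [ 0.047 -0.993 -0.104]
 [ 0.41   0.114 -0.905]]
```

>>> {"fn": "arm_command", "kwargs": {
  "series": [
    {"linear": [0.0012,0.0003,-0.0027],"turn": 0},
    {"linear": [0.0012,0.0003,-0.0027],"turn": 0},
    {"linear": [0.0012,0.0003,-0.0027],"turn": 0},
    {"linear": [0.0012,0.0003,-0.0027],"turn": 0},
    {"linear": [0.0012,0.0003,-0.0027],"turn": 0},
    {"linear": [0.0012,0.0003,-0.0027],"turn": 0},
    {"linear": [0.0012,0.0003,-0.0027],"turn": 0},
    {"linear": [0.0012,0.0003,-0.0027],"turn": 0},
    {"linear": [0.0012,0.0003,-0.0027],"turn": 0},
    {"linear": [0,0,0],"turn": 0}
  ]
}}

```text
t: 10.85
ee_pos: [555.7, -71.6, 230.2]
orientation: [2.961, 0.036, 0.64]
ft_force: [-6.6, -4.4, -1.2]
width: 0.3
grasp_force: 2.9
```

```bash
python3 m.py b; python3 o.py; python3 - <<'E'
import cv2,numpy as np
a=cv2.imread("pics/b_scene.png")[270:320,390:450]; b=cv2.imread("pics/b_top.png")[165:215,470:540]
r=lambda i:cv2.resize(i,(i.shape[1]*6,300),interpolation=cv2.INTER_CUBIC)
cv2.imwrite("pics/bc.png",np.hstack([r(a),r(b)]))
E
```

```text
scene blue 909 [362.6 202.5] [[281, 127], [438, 276], [440, 275], [364, 200], [352, 191], [284, 126]]
scene blue 2524 [349.  232.9] [[279, 172], [280, 176], [309, 204], [317, 207], [318, 212], [338, 228], [354, 247], [358, 247], [360, 249], [359, 253], [406, 299], [414, 294], [417, 289], [288, 164]]
scene green 132 [421.5 299.7] [[419, 289], [415, 294], [418, 298], [415, 302], [419, 306], [423, 304], [428, 306], [434, 300], [427, 303], [419, 295], [421, 291]]
scene green 78 [373.2 314.6] [[372, 310], [369, 313], [369, 317], [375, 319], [378, 314], [375, 310]]
top blue 4760 [375.7 200.4] [[496, 185], [254, 197], [254, 208], [256, 216], [493, 204], [497, 203]]
top green 195 [511.8 192.1] [[501, 185], [501, 193], [508, 194], [509, 199], [518, 199], [518, 193], [525, 191], [524, 188], [506, 190], [505, 184]]
top green 128 [461.5 238.4] [[457, 234], [455, 240], [458, 243], [464, 244], [467, 242], [466, 234]]
10.95 [-0.122  0.206  2.061 -0.126  0.441  1.527] [555.7 -71.6 230.2] [-6.5 -3.4 -0.8]
[[ 0.911 -0.     0.413]
 [ 0.047 -0.993 -0.104]
 [ 0.41   0.114 -0.905]]
```

View pics/bc.png

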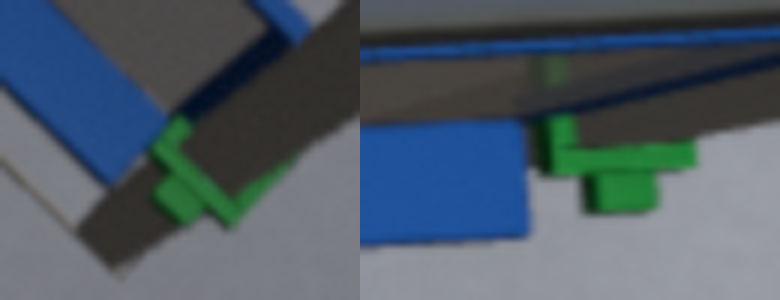

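The crop shows the lip's right end at about column 497.5 in the top view, still below the collar's inner top edge at about column 502. I'll measure both at sub-pixel level.

```bash
cat > e.py <<'E'
from h import *
import sys
from scipy.optimize import brentq,least_squares
def edges(fn):
    f=cv2.imread(fn).astype(float); g=f[...,0]-f[...,2]  # blue-red
    f2=f[...,1]-.5*(f[...,0]+f[...,2])
    def cross(p,c0,s):  # half level crossing near c0
        i=range(c0-6,c0+6);h=(max(p[j] for j in i)+min(p[j] for j in i))/2
        for j in i:
            if (p[j]-h)*(p[j+1]-h)<0 and np.sign(p[j+1]-p[j])==s: return j+(h-p[j])/(p[j+1]-p[j])
    R=[];L=[]
    k=cv2.connectedComponentsWithStats(cv2.inRange(cv2.cvtColor(f.astype(np.uint8),cv2.COLOR_BGR2HSV),(100,150,60),(125,255,255)))
    i=max((j for j in range(1,k[0]) if k[2][j,0]>225 and k[2][j,1]>180),key=lambda j:k[2][j,4]);x,y,w,h,_=k[2][i]
    for r in(190,192,194,196,198,200): R.append((cross(g[r],x+w-1,-1),r))
    for r in(202,204,206,208,210,212): L.append((cross(g[r],x,1),r))
    return L,R
def z(fn):
    L,R=[[p for p in s if p[0]] for s in edges(fn)];print("L",np.round([p[0] for p in L],1),"R",np.round([p[0] for p in R],1))
    L=np.mean(L,0);R=np.mean(R,0)
    u=np.array([-.019,1])
    zt=brentq(lambda z:(onz("top",L,z)-onz("top",R,z))[:2]@u-480,100,400)
    print(fn,"lip top z",round(zt,1),"mid",round(zt-7,1),onz("top",L,zt),onz("top",R,zt)); return zt
if __name__=="__main__":
    for f in sys.argv[1:]: z(f)
    f=cv2.imread("pics/b_top.png").astype(int)
    for r in(187,191,196): print(r,[(c,(f[r,c,1]-(f[r,c,0]+f[r,c,2])//2)) for c in range(496,528)])
E
python3 e.py pics/top0.png pics/a_top.png pics/b_top.png
```

```text
L [258.7 258.8 258.8 259.1 259.4 259.5] R [483.  483.1 483.3 483.1 483.3 483.4]
pics/top0.png lip top z 189.3 mid 182.3 [578.9 170.  189.3] [ 590.5 -309.8  189.3]
L [255.7 255.8 255.8 255.9 256.4 256.5] R [490.9 491.1 491.1 491.1 491.3 491.4]
pics/a_top.png lip top z 227.0 mid 220.0 [576.9 170.  227. ] [ 587.3 -309.8  227. ]
L [253.4 253.4 253.7 253.8 254.2 254.2] R [497.1 497.2 497.2 497.3 497.5 497.7]
pics/b_top.png lip top z 253.6 mid 246.6 [575.5 169.8 253.6] [ 585.1 -310.   253.6]
187 [(496, np.int64(-10)), (497, np.int64(-8)), (498, np.int64(5)), (499, np.int64(18)), (500, np.int64(28)), (501, np.int64(45)), (502, np.int64(72)), (503, np.int64(82)), (504, np.int64(82)), (505, np.int64(59)), (506, np.int64(21)), (507, np.int64(3)), (508, np.int64(0)), (509, np.int64(0)), (510, np.int64(1)), (511, np.int64(1)), (512, np.int64(1)), (513, np.int64(1)), (514, np.int64(1)), (515, np.int64(0)), (516, np.int64(1)), (517, np.int64(0)), (518, np.int64(1)), (519, np.int64(1)), (520, np.int64(1)), (521, np.int64(2)), (522, np.int64(3)), (523, np.int64(3)), (524, np.int64(5)), (525, np.int6
[... 700 characters left out ...]
)), (527, np.int64(0))]
196 [(496, np.int64(-11)), (497, np.int64(-11)), (498, np.int64(-6)), (499, np.int64(-2)), (500, np.int64(-2)), (501, np.int64(-3)), (502, np.int64(-2)), (503, np.int64(-2)), (504, np.int64(-3)), (505, np.int64(-2)), (506, np.int64(2)), (507, np.int64(14)), (508, np.int64(31)), (509, np.int64(57)), (510, np.int64(78)), (511, np.int64(83)), (512, np.int64(83)), (513, np.int64(83)), (514, np.int64(83)), (515, np.int64(84)), (516, np.int64(83)), (517, np.int64(83)), (518, np.int64(78)), (519, np.int64(41)), (520, np.int64(8)), (521, np.int64(-2)), (522, np.int64(-3)), (523, np.int64(-2)), (524, np.int64(-2)), (525, np.int64(-2)), (526, np.int64(-3)), (527, np.int64(-2))]
```

```bash
python3 - <<'E'
from h import *
from scipy.optimize import brentq
for p,y in(((501.45,187),-309.1),((501.65,191),-309.1),((525.6,190),-355)):
    zz=brentq(lambda z:onz("top",p,z)[1]-y,150,400); print("clip top z",round(zz,1),onz("top",p,zz))
# scene: predicted pixels of collar/block top corners for candidate heights; yaw .019, upright at (xu,-332)
f=cv2.imread("pics/b_scene.png").astype(int)
c,s=np.cos(.019),np.sin(.019)
for zt in(262,268,274,280):
    O=np.array([598+0.019*262,-332]);o=lambda x,y:proj("scene",[O[0]+c*x-s*y,O[1]+s*x+c*y,zt]).tolist()
    t=lambda x,y:proj("top",[O[0]+c*x-s*y,O[1]+s*x+c*y,zt]).tolist()
    print(zt,"scene FL,FR",o(-23,23),o(-23,-23),"top",t(-23,23),t(-23,-23))
E
python3 - <<'E'
import cv2,numpy as np
a=cv2.imread("pics/b_scene.png")[284:312,408:440]
cv2.imwrite("pics/bd.png",cv2.resize(a,(640,560),interpolation=cv2.INTER_NEAREST))
E
```

```text
clip top z 274.9 [ 598.7 -309.1  274.9]
clip top z 274.6 [ 591.1 -309.1  274.6]
clip top z 273.9 [ 591.7 -355.   273.9]
262 scene FL,FR [411.7, 295.5] [425.6, 309.0] top [499.2, 197.5] [523.0, 196.4]
268 scene FL,FR [412.2, 295.1] [426.1, 308.7] top [500.7, 197.3] [524.6, 196.1]
274 scene FL,FR [412.6, 294.7] [426.6, 308.4] top [502.1, 197.0] [526.3, 195.9]
280 scene FL,FR [413.1, 294.4] [427.1, 308.1] top [503.6, 196.8] [528.0, 195.6]
```

View pics/bd.png

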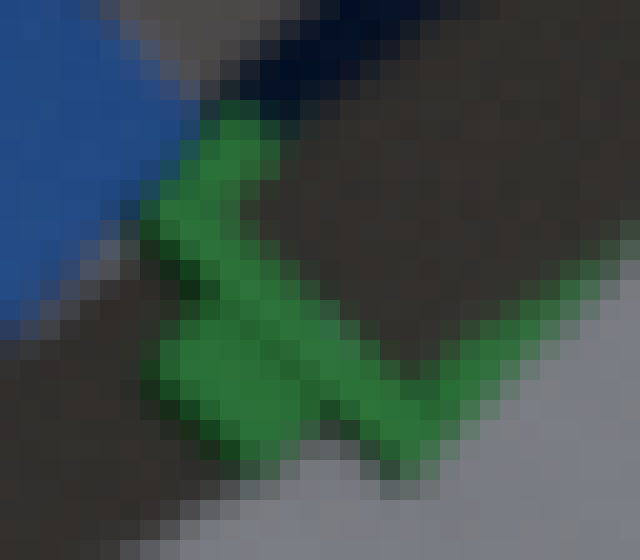

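The clip top is at about 274.4 and the lip top at 253.6, measured the same way, so the lip still has to rise 21 mm. I'll go 18 and measure again.

>>> {"fn": "arm_command", "kwargs": {
  "series": [
    {"linear": [0.0012,0.0003,-0.0027],"turn": 0},
    {"linear": [0.0012,0.0003,-0.0027],"turn": 0},
    {"linear": [0.0012,0.0003,-0.0027],"turn": 0},
    {"linear": [0.0012,0.0003,-0.0027],"turn": 0},
    {"linear": [0.0012,0.0003,-0.0027],"turn": 0},
    {"linear": [0.0012,0.0003,-0.0027],"turn": 0},
    {"linear": [0,0,0],"turn": 0}
  ]
}}

```text
t: 11.65
ee_pos: [555.7, -71.3, 248.1]
orientation: [2.961, 0.036, 0.64]
ft_force: [-5.6, -3.8, -1.3]
width: 0.7
grasp_force: 2.8
```

```bash
python3 m.py c >/dev/null; python3 o.py; python3 e.py pics/c_top.png | head -2
```

```text
11.75 [-0.121  0.176  2.046 -0.116  0.485  1.516] [555.7 -71.3 248.1] [-6.4 -4.5 -0.6]
[[ 0.911 -0.001  0.413]
 [ 0.047 -0.993 -0.104]
 [ 0.411  0.114 -0.905]]
L [251.  251.  251.7 252.1 252.4 252.5] R [501.4 501.5 501.6 501.6 501.8 502.1]
pics/c_top.png lip top z 272.5 mid 265.5 [574.6 170.3 272.5] [ 583.5 -309.5  272.5]
```

>>> {"fn": "arm_command", "kwargs": {
  "series": [
    {"linear": [0.0006,0.0002,-0.0014],"turn": 0},
    {"linear": [0,0,0],"turn": 0},
    {"linear": [-0.009,0,-0.004],"turn": 0},
    {"linear": [-0.018,0,-0.008],"turn": 0},
    {"linear": [-0.036,0,-0.016],"turn": 0},
    {"linear": [-0.036,0,-0.016],"turn": 0},
    {"linear": [-0.018,0,-0.008],"turn": 0},
    {"linear": [0,0,0],"turn": 0},
    {"linear": [0,0,0],"turn": 0},
    {"linear": [0,0,0],"turn": 0}
  ]
}}

```text
t: 12.75
ee_pos: [429.8, -71.1, 249.5]
orientation: [2.96, 0.037, 0.645]
ft_force: [0.3, -0.0, 0.4]
width: 0.7
grasp_force: 0.0
```

```bash
python3 m.py d; python3 o.py; python3 e.py pics/d_top.png | head -2; python3 - <<'E'
import cv2
cv2.imwrite("pics/dv.png",cv2.resize(cv2.imread("pics/d_top.png")[100:300,200:540],(800,470)))
E
```

```text
scene blue 915 [363.2 199.5] [[280, 124], [440, 275], [442, 274], [442, 271], [370, 202], [283, 122]]
scene blue 2721 [348.8 230.6] [[285, 163], [278, 170], [280, 174], [391, 282], [410, 298], [419, 288], [288, 162]]
scene green 129 [421.6 300. ] [[419, 290], [415, 295], [418, 298], [415, 302], [419, 306], [423, 304], [428, 306], [434, 300], [429, 303], [426, 302], [419, 295], [421, 291]]
scene green 77 [373.1 314.6] [[372, 310], [369, 313], [369, 317], [375, 319], [378, 314], [375, 310]]
top blue 4992 [377.  199.7] [[502, 200], [500, 184], [256, 196], [252, 197], [254, 216], [486, 204], [501, 203]]
top green 184 [512.4 192.2] [[502, 184], [503, 193], [508, 194], [509, 199], [518, 199], [518, 193], [525, 191], [524, 188], [506, 190], [505, 184]]
top green 127 [461.5 238.4] [[457, 234], [455, 239], [458, 243], [464, 244], [467, 242], [466, 234]]
12.85 [-0.17  -0.034  2.28  -0.073  0.456  1.435] [429.2 -71.  248.9] [-0.9 -0.4  0.4]
[[ 0.91  -0.     0.415]
 [ 0.047 -0.993 -0.104]
 [ 0.412  0.114 -0.904]]
L [250.9 250.9 251.7 252.  252.3 252.3] R [501.8 502.  502.  502.1 502.2 502.4]
pics/d_top.png lip top z 274.0 mid 267.0 [574.5 170.2 274. ] [ 583.4 -309.6  274. ]
```

View pics/dv.png

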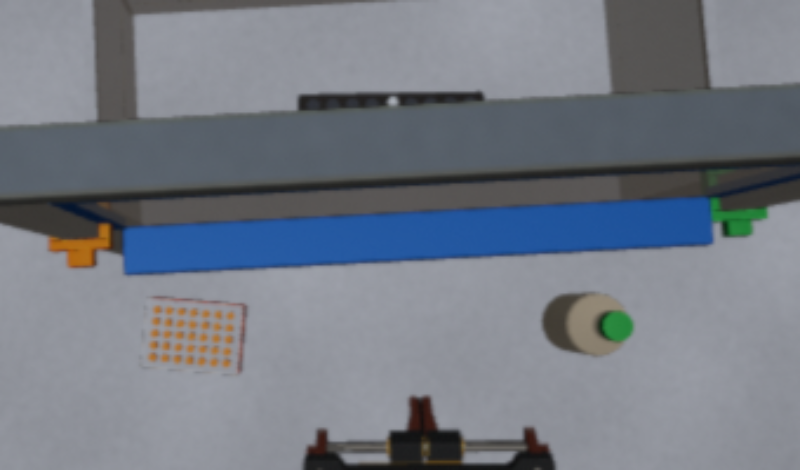

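The lip's right end at (712,200) now meets the collar's inner top edge. The hand is clear at (420,400), and the bottle and tip box haven't moved. The lip top is at 274.0 and the clip top at 274.4, so I'm handing in.

```bash
python3 -c "
from workcell import ctrl
print(ctrl.close_job())"
```

```text
the job is handed in; nothing more can be done
None
```

The window was pushed up about 85 mm until its lip measured within about 1 mm of the green clip's height, it stayed there when the hand backed away, and the job was handed in (no verdict was returned); the fingers could only be tilted about 25° from vertical, so they pushed on the lip's lower front edge, not flat on its underside.

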